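# Open the kiln vent by its guarded lever and hold it

## Task

Open the kiln vent: first turn the red isolator handle on the small grey box a full quarter turn clockwise (seen from above) to on, then flip the yellow safety catch on the vent unit right over, away from the lever, and only then pull the lever with the blue grip all the way towards the robot side of the unit. The lever springs back, so finish while still holding it there with the fingers, at the end of its travel; leave the isolator on, the catch flipped, and the jar, bowl and brush undisturbed.

Things in the scene. Friction and masses are not known exactly. Their poses are not given: they have to be found in the camera images.
- vent_unit: Grey steel vent box, 200 (x) x 220 (y) x 85 mm high, fixed; origin: centre of its underside; -x side faces the robot. On top, in this frame: lever slot along x at y -30 mm; yellow catch at y +45 on a shaft along x between two steel brackets (8 x 20 mm, 119 high) at x -64 and +12. A duct with a copper flap sticks out at +x, 160 mm from the origin; the flap opens as the lever is pulled.
- lever_grip (a point): Blue round bar on top of the lever, 22 mm diameter, 80 mm long along its y axis; origin: the bar's centre, which swings on a 150 mm radius about lever_pivot, 215 mm (rest), 230 (upright), 208 (pulled) above the bench. Pinch it from above, fingers closing along the unit's x; the bar turns between the pads, so the tool can stay vertical along the arc.
- lever_pivot (a point): Point on the lever's hinge axis, which runs along the vent unit's y; at (0, -30, 80) mm in the vent unit frame.
- lever (a joint): Lever angle (14 mm steel stem). 0: rest, leaning 0.45 rad to the unit's +x; grows as pulled to -x; 0.45 upright; 1.0 end stop. Grip centre in the vent_unit frame: x 150 sin(0.45-q), y -30, z 80 + 150 cos(0.45-q) mm. A spring returns it: about 3 N at the grip starts it, 8 N holds it at the stop. Until the catch is flipped, its tongue stops the lever within about 0.2 rad.
- catch_pivot (a point): Point on the catch's hinge axis (along the vent unit's x) straight below the paddle; at (-40, 45, 115) mm in the vent unit frame.
- catch_tip (a point): Middle of the top edge of the catch's thumb paddle: yellow plate 26 mm wide (x), 8 mm thick, reaching 65 mm from the hinge axis. At catch 0 it leans 0.35 rad towards the lever (unit -y), at 1.25 it leans 0.9 rad away (unit +y): push it over from its lever side with closed fingers moving along unit +y, fingertips about 26 mm above the axis.
- catch (a joint): Angle of the catch. 0: its tongue (80 mm long, towards unit -y, at x from -9 to +5 mm) lies level across the lever's slot and blocks it; 1.25: fully flipped, tongue raised clear. Friction keeps it where it is left; about 2 N at the paddle moves it.
- isolator_box: Small grey box, 80 x 80 x 50 mm, fixed to the bench to the left or right of the vent unit, with a yellow disc and the red rotary handle on top; origin at the centre of its underside. A black mark at its -x side is off, a green mark at its +y side is on.
- isolator_grip (a point): Point on the vertical axis of the red isolator handle, 87 mm above the bench, at the height to grip. The handle's bar is 50 mm long (along this point's x axis), 14 mm thick (y) and 32 mm high, its top 94 mm above the bench; a white line marks its -x half. The point turns with the handle.
- isolator (a joint): Angle of the isolator handle, growing clockwise seen from above. 0: off (white line to the black mark), 1.57: on, at the stop (white line to the green mark). Friction of 0.04 N m keeps it where it is left.
- glaze_jar: Bystander: green glass jar with white lid, 68 mm diameter, 95 mm high, loose, on the other side of the vent unit from the isolator; origin at the centre of its underside.
- bisque_bowl: Bystander: terracotta bowl, 100 mm across, 45 mm high, loose, behind and left of the vent unit; origin at the centre of its underside.
- brush: Bystander: wooden-handled brush, 200 mm long along its x, 20 mm thick, lying loose on the bench between robot and vent unit; origin under its middle.

How it is judged:
On the way, in this order (a step that is already met when the one before it is completed fails the run):
1. the isolator is turned on (past 1.35 rad) while the catch and lever are as they were (value of joint isolator above 1.35 rad and value of joint catch below 0.5 rad and value of joint lever below 0.2 rad), for 0.2 s.
2. the catch is flipped over (past 1.0 rad) while the lever is still at rest (value of joint catch above 1 rad and value of joint isolator above 1.35 rad and value of joint lever below 0.2 rad), for 0.2 s.
3. the lever is pulled home (past 0.85 rad) by the fingers (value of joint isolator above 1.35 rad and value of joint catch above 1 rad and value of joint lever above 0.85 rad and contact force between the fingers and lever above 1.5 N), for 0.3 s.
At the end, for the whole second after the job is handed in: Through the last second the fingers hold the lever (contact over 1.5 N) at more than 0.85 rad of its 1.0 rad travel and still (under 0.2 rad/s), with the isolator on (over 1.35 rad) and the catch flipped (over 1.0 rad) (all of step 3 and velocity of joint lever between -0.2 and 0.2 rad/s); the arm keeps its last pose, push and grip.
It fails at once if the glaze jar is shoved more than 30 mm or tipped over (distance of glaze_jar from where it was at the start of the episode above 0.03 m or angle between glaze_jar's own z axis and vertical above 0.4 rad).
It fails at once if the bisque bowl is shoved more than 30 mm or tipped over (distance of bisque_bowl from where it was at the start of the episode above 0.03 m or angle between bisque_bowl's own z axis and vertical above 0.4 rad).
It fails at once if the brush is shoved more than 30 mm or tipped over (distance of brush from where it was at the start of the episode above 0.03 m).
It also fails if it takes over 67 s, if anything falls off the work surface, if the arm or the gripper's body presses on something with over 40 N, if the wrist force passes 120 N, or if a joint passes its speed limit or range.

## Robot

A 6-joint arm with a two-finger parallel gripper is mounted at the origin on the work surface. World frame = base frame: x ahead of the robot, y to its left, z up, the work surface at z = 0. Lengths are in m, angles in rad, forces in N, time in s.
With the tool pointing down it reaches from about 0.35 to 0.975 m from the base axis. Payload 4.9 kg.
Tool frame: the origin (TCP) lies midway between the tips of the shut fingers; the grasp point (between the pads) lies manip.grip_depth behind it (manip.grip_depth is the distance from the TCP to the grasp point, in m); z points along the fingers, x is the direction in which the jaws open and shut, and the axes are right-handed (so a half turn about z gives the same grasp; the last joint's range is limited). The gripper opens to 85 mm and grips with 20 to 120 N. Pads are 22 mm wide; open, the fingers measure 114 mm over their backs; the gripper's body (76 mm by 85 mm) begins 54 mm behind the grasp point. The pads swing forward as they close: fully open they stand 13 mm farther back than shut.
Start: joints at [1.043, 0.053, 1.613, -0, 1.476, -0.119], TCP at [0.248, 0.573, 0.231] pointing down, gripper open.
Joint ranges: [-3.01, 3.01], [-1.01, 2.22], [0.06, 2.58], [-1.02, 4.17], [0.09, 2.62], [-3.14, 3.14]. Speed limits (rad/s): [2.57, 2.57, 3.14, 3.14, 3.14, 3.14].

## Interface

Orientations are given as a unit quaternion [w, x, y, z].
In Python, from plant import state, grab_frame, ticket, manip gives the robot as it stands.
- The arm moves only by the tool carry_out, never from a script. Its argument "moves" is a list that holds one entry, the list of rows, each a list of 7 numbers: the turn, a rotation vector about the tool's x, y, z each as a share of 5 degrees, from -1 to 1, then the shift along the tool's x, y, z each as a share of 0.04 m, from -1 to 1, then the gripper command: -1 is shut, 1 is fully open, values between are in proportion. A call has 1 to 8 rows; each row shifts and turns the commanded pose from where the row before left it, along the tool's axes as they then stand; what a row does not reach is not made up. A row lasts 1/12 s, in which the tool goes at most 41.7 mm and 7.16 degrees, less where a joint would pass 70% of its speed; a pose out of reach is approached as far as the arm can. A call with a number of a shift or a turn outside -1 to 1 is refused whole. A call with a gripper value outside its range is refused whole. The fingers move at their own pace and stop on an object; the grip force is fixed at half the most. Time passes only in rows, so rows that do not move let the fingers close. It gives the time, the measured TCP pose, the force and the opening at its end, in the units of the state.
- state(): the state, without advancing time (a new reading comes with each control period).
- grab_frame(name): name is "scene" or "top"; returns a dict with "frame" (400x640x3 uint8, red, green, blue), "z_map" (400x640 float32, m along the optical axis (not along the pixel's ray), 0 where there is no reading), "K" (3x3 intrinsics, pixels), "world_from_camera" (4x4, takes a point from camera to world coordinates). Camera axes: x right, y down, z forward; pixel columns grow to the right and rows downward; lengths in m; the calibration is good to about 2 mm. A picture is of the moment at which its call begins.
- ticket.job_done(): hands the job in, once; it reports no verdict.
The state is a dict: "time": time; "joint_pos": joint angles; "joint_vel": joint speeds; "joint_efforts": joint torques, N m; "tool_pos": TCP position; "tool_rot": TCP orientation; "contact_force": force on the tool from outside, world axes, zero at the start; "ft_torque": the same for the moment, N m; "gripper_width": opening from 0.0 (shut) to 1.0 (fully open).
Only numpy, scipy, OpenCV 4.12 (cv2) and the standard library are available. Lean on these libraries where they do the work, as an engineer would, in place of code of your own. Each camera call takes 0.05 s, during which the arm holds its last target.

## Working session

There is one attempt and no reset: what is moved stays moved. The work goes in short steps, Python scripts to look and compute and a tool call to move; the robot and the scene stay as the last step left them, time stands still between calls to the robot, and variables do not carry over. Pictures are saved under pics/ and viewed, and the job is handed in when it is done.

Besides the shell and the picture viewer there is one more tool, called after ">>>" by a JSON object that holds its "method" and its "body", one argument or row to a line. carry_out: Moves the arm, as the interface text tells. Shift numbers are shares of 0.04 m and turn numbers shares of 5 degrees, none past 1 either way. Its arguments: {"type":"object","properties":{"moves":{"type":"array"}},"required":["moves"]}

```bash
ls; mkdir -p pics; python3 - <<'E'
from plant import state, grab_frame, ticket, manip
import cv2, numpy as np
s=state(); print(s); print(manip, [a for a in dir(manip) if a[0]!='_'])
for n in ("scene","top"):
    f=grab_frame(n); cv2.imwrite(f"pics/{n}0.png",f["frame"][:,:,::-1]); np.savez(f"{n}0.npz",**f)
    print(n,f["K"],f["world_from_camera"])
E
```

```text
pics
{'time': 0.0, 'joint_pos': array([ 1.04302718e+00,  5.33959784e-02,  1.61426691e+00,  6.85136006e-06,
        1.47598563e+00, -1.19028260e-01]), 'joint_vel': array([ 0.00077303, -0.00038484,  0.00035871,  0.00140283, -0.00052516,
       -0.0003392 ]), 'joint_efforts': array([-7.09919914e-05, -3.93683124e+01, -3.70178461e+01, -9.67062351e-05,
        7.09698055e-03,  3.15658633e-05]), 'tool_pos': array([0.24811486, 0.57297909, 0.23005493]), 'tool_rot': array([ 4.55138545e-04,  8.35898733e-01,  5.48882731e-01, -9.21690313e-04]), 'contact_force': array([ 0.86988114, -0.7715705 ,  0.09151469]), 'ft_torque': array([ 0.03095057,  0.01119561, -0.00871026]), 'gripper_width': 0.9990651431921663}
<Robot object at 0x7f8eb35fba10> ['IKError', 'grip_depth']
scene [[424.08731629   0.         315.86922673]
 [  0.         424.08731629 208.43934984]
 [  0.           0.           1.        ]] [[ 0.4020283   0.71538148 -0.57149154  1.17860607]
 [ 0.91561086 -0.31783374  0.2462488  -0.2589559 ]
 [-0.00547747 -0.62226285 -0.78278921  1.02074134]
 [ 0.          0.          0.          1.        ]]
top [[393.54452204   0.         316.68114241]
 [  0.         393.54452204 199.91199912]
 [  0.           0.           1.        ]] [[ 0.00801773 -0.99919674  0.03926317  0.48562694]
 [-0.99994855 -0.00776741  0.00652385  0.0038218 ]
 [-0.00621363 -0.03931345 -0.99920761  1.21370327]
 [ 0.          0.          0.          1.        ]]
```

View pics/scene0.png

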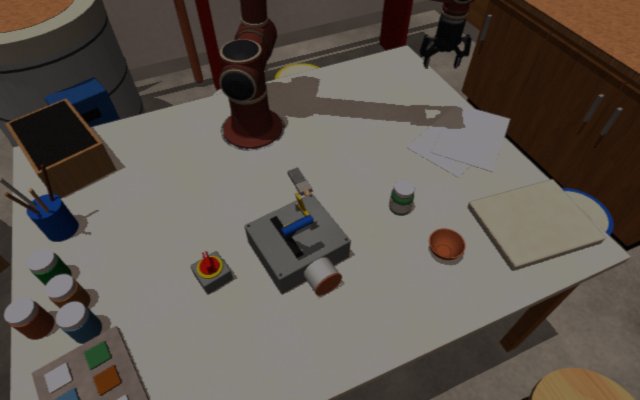

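View pics/top0.png

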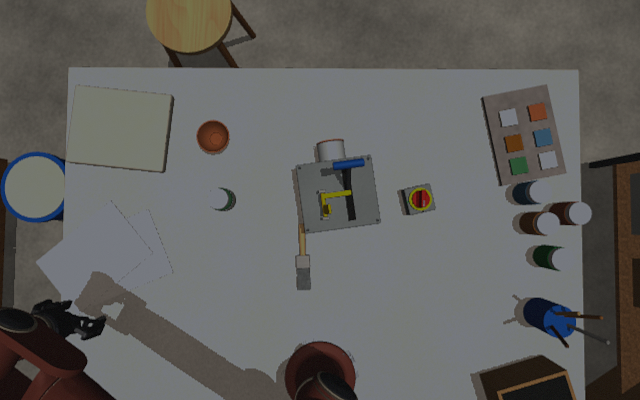

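```bash
python3 - <<'E'
from plant import manip
print(manip.grip_depth)
E
```

```text
0.0187
```

Top view: vent unit around (338,193), isolator (417,199), brush (303,265), jar (223,200), bowl (213,137), blue grip (348,163). Next I'll measure them from depth.

```bash
cat > h.py <<'E'
import numpy as np, cv2
def pts(f):
    z=f["z_map"];K=f["K"];T=f["world_from_camera"]
    v,u=np.mgrid[0:z.shape[0],0:z.shape[1]]
    P=np.stack([(u-K[0,2])/K[0,0]*z,(v-K[1,2])/K[1,1]*z,z],-1)
    W=P@T[:3,:3].T+T[:3,3]; W[z==0]=np.nan
    return W
def rect(m,W):
    p=W[m][:,:2].astype(np.float32)
    (c,s,a)=cv2.minAreaRect(p*1000); return np.round(c,1),np.round(s,1),round(a,2)
E
python3 - <<'E'
from h import *
for n in("top","scene"):
    f=dict(np.load(n+"0.npz"));W=pts(f);X,Y,Z=W[...,0],W[...,1],W[...,2]
    hsv=cv2.cvtColor(f["frame"],cv2.COLOR_RGB2HSV);H,S,V=[hsv[...,i] for i in range(3)]
    reg=(X>.3)&(X<.85)
    def comp(m):
        k,l,st,c=cv2.connectedComponentsWithStats(m.astype(np.uint8)); i=1+np.argmax(st[1:,4]); return l==i
    print(n,"bench z",np.nanmedian(Z[(X>.3)&(X<.45)&(abs(Y)<.3)]))
    m=comp(reg&(abs(Z-.085)<.008)&(abs(Y)<.25)); print("vent",rect(m,W),np.median(Z[m]),m.sum())
    m=comp(reg&(abs(Z-.05)<.008)&(Y<-.1)&(Y>-.4)); print("iso top",rect(m,W),np.median(Z[m]),m.sum())
    red=comp((Y<-.12)&(Y>-.4)&reg&((H<8)|(H>172))&(S>150)&(V>60)); q=red&(Z>.085);print("red",rect(q,W),W[q].mean(0),q.sum())
    b=comp(reg&(abs(Y)<.25)&(H>100)&(H<125)&(S>120)); print("blue",rect(b,W),W[b].mean(0),W[b][:,2].max(),b.sum())
    y=reg&(Y>-.13)&(Y<.2)&(H>20)&(H<35)&(S>120);print("yel",rect(y,W),np.nanmax(Z[y]),y.sum())
    w=y&(Z>.16);print("yel top",W[w].mean(0) if w.any() else None)
    j=(Y>.1)&(Y<.5)&reg&(Z>.085)&(Z<.11);print("jar",rect(j,W),Z[j].mean())
    img=f["frame"][:,:,::-1]
    c=img[130:300,180:450] if n=="top" else img[150:310,170:370]
    cv2.imwrite(f"pics/{n}_z.png",cv2.resize(np.clip(c*1.8,0,255).astype(np.uint8),None,fx=2.9,fy=2.9,interpolation=cv2.INTER_CUBIC))
E
```

```text
top bench z 0.000841826157980563
vent (array([579.4, -44.2]), array([260.1, 220.1]), 8.5) 0.08531065236255042 4848
iso top (array([ 538.1, -291.7]), array([80. , 82.2]), 13.44) 0.05120834509168937 441
red (array([ 536. , -291.8]), array([12.4, 43. ]), 87.94) [ 0.53867386 -0.29168053  0.09488579] 53
blue (array([617.2, -69.2]), array([19.3, 79.8]), 7.87) [ 0.6165544  -0.06830355  0.22042872] 0.23079950847195996 251
yel (array([521.1, -46.8]), array([65.2, 89.4]), 7.58) 0.18266185732483176 281
yel top [ 0.50448066 -0.02080729  0.17545316]
jar (array([533.4, 294.1]), array([58.6, 58.2]), 62.95) 0.09490841616454469
scene bench z 0.001279243857012169
vent (array([579.5, -43. ]), array([261.9, 220.9]), 8.42) 0.08578472239483292 4878
iso top (array([ 539.2, -289.9]), array([82. , 80.6]), 13.49) 0.05102407237972334 504
red (array([ 540.7, -289.7]), array([13.8, 44.2]), 84.13) [ 0.54560948 -0.29024623  0.09358219] 73
blue (array([576.4, -48.8]), array([ 92.1, 140.2]), 75.79) [ 0.62269969 -0.06945925  0.22125055] 0.23013717682558854 301
yel (array([464.3,   1.3]), array([ 59.2, 228.6]), 59.87) 0.18196833305880578 102
yel top [ 0.51112412 -0.02033651  0.17483103]
jar (array([534.5, 295. ]), array([56.5, 58. ]), 62.32) 0.095506191428594
```

View pics/top_z.png

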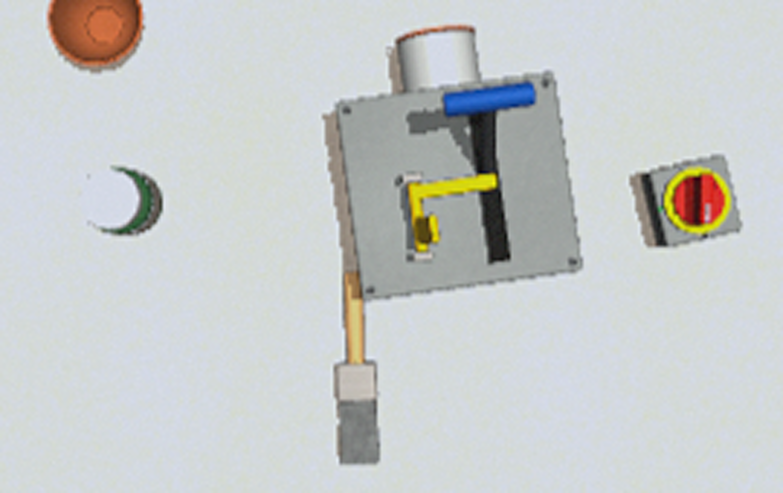

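View pics/scene_z.png

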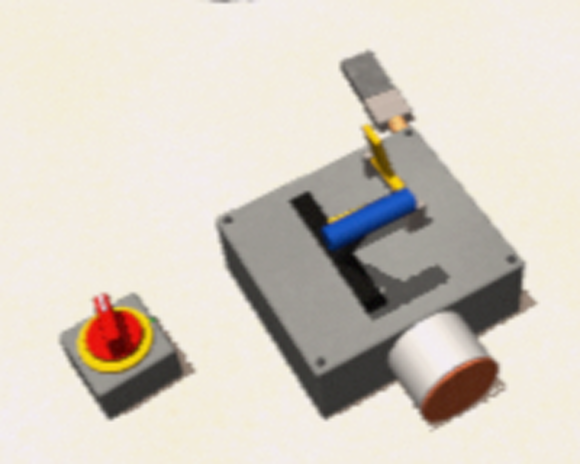

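```bash
python3 - <<'E'
from h import *
from scipy.optimize import minimize
for n in("top","scene"):
    f=dict(np.load(n+"0.npz"));W=pts(f);X,Y,Z=W[...,0],W[...,1],W[...,2]
    m=(abs(Z-.085)<.006)&(X>.4)&(X<.7)&(abs(Y+.045)<.15)
    for lim in (999,):
        P=W[m][:,:2]*1000
        a0=np.radians(8.2);
        for ang in (7.5,8,8.5,9):
            a=np.radians(ang);u=P@[np.cos(a),np.sin(a)];w=P@[-np.sin(a),np.cos(a)]
            k=u<u.min()+195
            r=np.percentile(w[k],[0.3,99.7]); e=np.percentile(u,0.5)
            # edge sharpness: std of per-bin extremes
            b=((u-u.min())//8).astype(int); ex=[w[(b==i)].max() for i in range(2,23)]; en=[w[(b==i)].min() for i in range(2,23)]
            wb=((w-w.min())//8).astype(int); nx=[u[wb==i].min() for i in range(1,26)]
            sl=lambda y:np.polyfit(np.arange(len(y))*8,y,1)[0]*57.3
            cu=np.median(nx)+100;cw=(np.median(ex)+np.median(en))/2
            c=cu*np.array([np.cos(a),np.sin(a)])+cw*np.array([-np.sin(a),np.cos(a)])
            print(n,ang,"slopes deg",[round(sl(q),2) for q in(ex,en,nx)],"width",np.median(ex)-np.median(en),"centre",c.round(1))
    img=f["frame"][:,:,::-1]
    c=img[180:220,398:440] if n=="top" else img[245:295,188:238]
    cv2.imwrite(f"pics/{n}_iso.png",cv2.resize(np.clip(c*1.3,0,255).astype(np.uint8),None,fx=11,fy=11,interpolation=cv2.INTER_NEAREST))
    z=(X>.48)&(X<.6)&(Y<-.23)&(Y>-.35)
    for lo,hi in((.04,.056),(.056,.075),(.0885,.1)):
        q=z&(Z>lo)&(Z<hi); p=W[q][:,:2]; print(lo,q.sum(),rect(q,W),p.mean(0).round(4)*1000,np.median(Z[q]).round(4), "PCA deg",np.degrees(np.arctan2(*np.linalg.eigh(np.cov(p.T))[1][::-1,1])).round(1))
E
```

```text
top 7.5 slopes deg [np.float64(0.87), np.float64(0.9), np.float64(-0.93)] width 218.07555298391026 centre [550.9 -48.4]
top 8 slopes deg [np.float64(0.43), np.float64(0.46), np.float64(-0.43)] width 217.87169238453754 centre [550.7 -48.5]
top 8.5 slopes deg [np.float64(0.13), np.float64(0.09), np.float64(0.05)] width 218.04222655932662 centre [550.5 -48.4]
top 9 slopes deg [np.float64(-0.41), np.float64(-0.49), np.float64(0.56)] width 218.22626933218913 centre [550.6 -48.3]
0.04 388 (array([ 538.1, -291.7]), array([80. , 82.2]), 13.44) [ 536.5 -287.4] 0.0507 PCA deg 120.5
0.056 246 (array([ 539.8, -295.8]), array([66.6, 74.4]), 5.21) [ 538.5 -287.9] 0.0622 PCA deg 61.1
0.0885 87 (array([ 538.9, -291.1]), array([48.7, 13. ]), 0.99) [ 538.3 -291.1] 0.0945 PCA deg 179.4
scene 7.5 slopes deg [np.float64(1.08), np.float64(1.02), np.float64(1.12)] width 218.30359287085398 centre [551.5 -47.4]
scene 8 slopes deg [np.float64(0.58), np.float64(0.31), np.float64(1.62)] width 218.07215508777298 centre [551.3 -47.4]
scene 8.5 slopes deg [np.float64(0.13), np.float64(-0.25), np.float64(0.82)] width 217.94631907484737 centre [551.3 -47.5]
scene 9 slopes deg [np.float64(-0.25), np.float64(-0.77), np.float64(1.43)] width 217.68237752699304 centre [551.  -47.7]
0.04 447 (array([ 539.2, -289.8]), array([82.1, 80.6]), 13.24) [ 551.1 -289.7] 0.0505 PCA deg 83.4
0.056 316 (array([ 540.2, -290.3]), array([62.2, 65.4]), 2.96) [ 544.  -290.5] 0.0632 PCA deg 90.3
0.0885 95 (array([ 539.3, -290.1]), array([13.8, 50.6]), 88.58) [ 540.1 -290.2] 0.0938 PCA deg 178.8
```

View pics/top_iso.png

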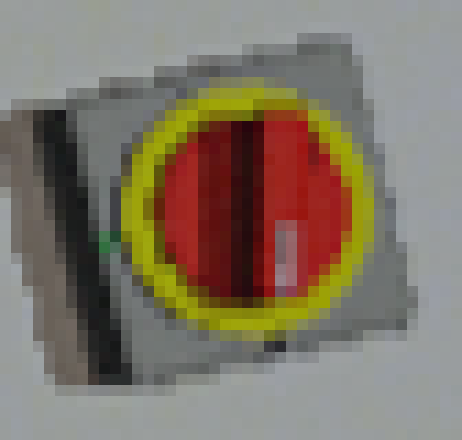

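View pics/scene_iso.png

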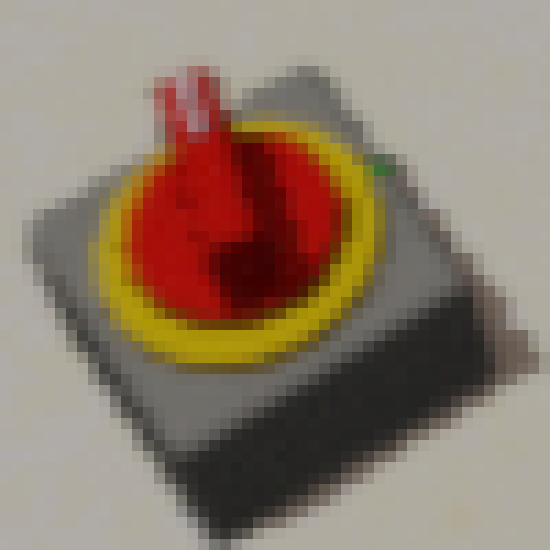

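Box yaw is about 13.4° and the handle yaw about -0.7°, so it's already about 14° along. The vent is at (0.551,-0.048) with yaw 8.5°. I'll raise the tool and turn it to yaw 89.3° first.

>>> {"method": "carry_out", "body": {
  "moves": [
    [[0,0,-0.9,0,0,-0.4,1],[0,0,-0.9,0,0,-0.4,1],[0,0,-0.9,0,0,-0.4,1],[0,0,-0.9,0,0,-0.4,1],[0,0,-0.9,0,0,-0.4,1],[0,0,0,0,0,0,1]]
  ]
}}

```text
time: 0.6
tool_pos: [0.2491, 0.5745, 0.3152]
tool_rot: [-0.001, 0.712, 0.702, 0.003]
contact_force: [0.9, 0.2, 1.0]
gripper_width: 1.001
```

```bash
cat > go.py <<'E'
import sys,numpy as np
from plant import state
from scipy.spatial.transform import Rotation as R
C=np.array([.5509,-.048]);a=np.radians(8.5)
def unit(x,y,z): # mm in vent frame -> world m
    return np.array([C[0]+(x*np.cos(a)-y*np.sin(a))/1e3,C[1]+(x*np.sin(a)+y*np.cos(a))/1e3,z/1e3])
def inv(p):
    d=(np.asarray(p)[:2]-C)*1e3
    return np.array([d[0]*np.cos(a)+d[1]*np.sin(a),-d[0]*np.sin(a)+d[1]*np.cos(a),p[2]*1e3])
def report(target,yaw=None):
    s=state();q=s["tool_rot"];r=R.from_quat(np.r_[q[1:],q[0]])
    m=r.as_matrix();y=np.degrees(np.arctan2(m[1,0],m[0,0]))
    print("t",round(s["time"],2),"pos",s["tool_pos"].round(4),"unit",inv(s["tool_pos"]).round(1),"yaw",y.round(2),"toolz",m[:,2].round(4),"F",s["contact_force"].round(1),"w",round(s["gripper_width"],3),"j",s["joint_pos"].round(2))
    if target is not None: print("shift(units of .04)",(m.T@(target-s["tool_pos"])/.04).round(3))
    if yaw is not None:
        d=R.from_euler("z",yaw,degrees=True)*R.from_quat([1,0,0,0])
        print("turn(units of 5deg)",(np.degrees((r.inv()*d).as_rotvec())/5).round(3))
E
python3 -c "
from go import *
report(np.array([.5387,-.2908,.22]),89.3)"
```

```text
t 0.6 pos [0.2491 0.5745 0.3152] unit [-206.5  660.3  315.2] yaw 89.15 toolz [ 0.0029  0.005  -1.    ] F [0.9 0.2 1. ] w 1.001 j [ 1.04  0.02  1.51  0.    1.61 -0.51]
shift(units of .04) [-21.535   7.556   2.292]
turn(units of 5deg) [ 0.032 -0.058 -0.031]
```

>>> {"method": "carry_out", "body": {
  "moves": [
    [[0,0,0,-0.9,0.3,0,1],[0,0,0,-0.9,0.3,0,1],[0,0,0,-0.9,0.3,0,1],[0,0,0,-0.9,0.3,0,1],[0,0,0,-0.9,0.3,0,1],[0,0,0,-0.9,0.3,0,1],[0,0,0,-0.9,0.3,0,1],[0,0,0,-0.9,0.3,0,1]]
  ]
}}

```text
time: 1.27
tool_pos: [0.3395, 0.2821, 0.3097]
tool_rot: [-0.0, 0.713, 0.701, -0.001]
contact_force: [1.8, 0.0, 0.5]
gripper_width: 1.005
```

>>> {"method": "carry_out", "body": {
  "moves": [
    [[0,0,0,-0.9,0.3,0,1],[0,0,0,-0.9,0.3,0,1],[0,0,0,-0.9,0.3,0,1],[0,0,0,-0.9,0.3,0,1],[0,0,0,-0.9,0.3,0,1],[0,0,0,-0.9,0.3,0,1],[0,0,0,-0.9,0.3,0,1],[0,0,0,-0.9,0.3,0,1]]
  ]
}}

```text
time: 1.93
tool_pos: [0.4309, -0.0074, 0.31]
tool_rot: [-0.0, 0.714, 0.7, -0.0]
contact_force: [0.8, -0.5, 0.9]
gripper_width: 1.001
```

>>> {"method": "carry_out", "body": {
  "moves": [
    [[0,0,0,-0.9,0.3,0,1],[0,0,0,-0.9,0.3,0,1],[0,0,0,-0.9,0.3,0,1],[0,0,0,-0.9,0.3,0,1],[0,0,0,-0.9,0.3,0,1],[0,0,0,-0.9,0.3,0,1],[0,0,0,0,0,0,1],[0,0,0,0,0,0,1]]
  ]
}}

```text
time: 2.6
tool_pos: [0.4992, -0.224, 0.3089]
tool_rot: [-0.002, 0.714, 0.7, -0.0]
contact_force: [-0.2, 0.7, -1.2]
gripper_width: 1.003
```

```bash
python3 -c "
from go import *
report(np.array([.5387,-.2908,.13]),89.3)"
```

```text
t 2.6 pos [ 0.4992 -0.224   0.3089] unit [ -77.1 -166.4  308.9] yaw 88.82 toolz [-0.0033  0.0022 -1.    ] F [-0.2  0.7 -1.2] w 1.003 j [-0.56 -0.17  1.69  0.    1.62 -2.11]
shift(units of .04) [-1.659  1.036  4.466]
turn(units of 5deg) [-0.038 -0.025 -0.097]
```

>>> {"method": "carry_out", "body": {
  "moves": [
    [[0,0,-0.1,-0.83,0.52,0,1],[0,0,0,-0.83,0.52,0,1],[0,0,0,0,0,0.9,1],[0,0,0,0,0,0.9,1],[0,0,0,0,0,0.9,1],[0,0,0,0,0,0.9,1],[0,0,0,0,0,0.8,1],[0,0,0,0,0,0,1]]
  ]
}}

```text
time: 3.27
tool_pos: [0.5357, -0.2849, 0.126]
tool_rot: [-0.008, 0.71, 0.705, -0.001]
contact_force: [-1.1, 0.5, -1.0]
gripper_width: 0.999
```

```bash
python3 -c "
from go import *
report(np.array([.5387,-.2908,.068]),89.3)
from plant import grab_frame
import cv2
for n in('top','scene'):
  f=grab_frame(n)['frame'][:,:,::-1]
  c=f[150:250,360:480] if n=='top' else f[210:310,150:270]
  cv2.imwrite('pics/%s1.png'%n,cv2.resize(c,None,fx=5,fy=5))"
```

```text
t 3.27 pos [ 0.5357 -0.2849  0.126 ] unit [ -50.1 -232.   126. ] yaw 89.58 toolz [-0.0127  0.0091 -0.9999] F [-1.1  0.5 -1. ] w 0.999 j [-0.61  0.11  1.74  0.    1.31 -2.18]
shift(units of .04) [-0.16   0.095  1.449]
turn(units of 5deg) [-0.146 -0.103  0.057]
```

View pics/scene1.png

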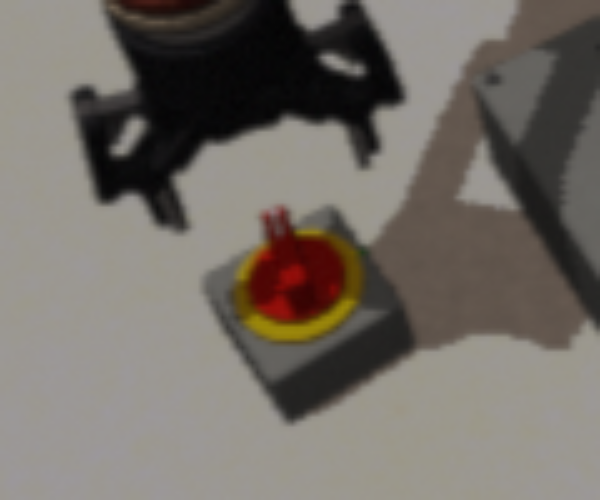

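The fingers straddle the bar (about (275,230) in the crop). I'll settle, then descend.

>>> {"method": "carry_out", "body": {
  "moves": [
    [[0,0,0,0,0,0,1],[0,0,0,0,0,0,1],[0,0,0,0,0,0,1]]
  ]
}}

```text
time: 3.62
tool_pos: [0.542, -0.2904, 0.1387]
tool_rot: [0.003, 0.71, 0.705, 0.0]
contact_force: [0.3, -0.0, 0.1]
gripper_width: 1.004
```

```bash
python3 -c "
from go import *
report(np.array([.5387,-.2908,.069]),89.3)"
```

```text
t 3.62 pos [ 0.542  -0.2904  0.1387] unit [ -44.6 -238.4  138.7] yaw 89.58 toolz [ 0.0044 -0.003  -1.    ] F [ 0.3 -0.   0.1] w 1.004 j [-0.61  0.1   1.72  0.    1.31 -2.18]
shift(units of .04) [-0.005 -0.09   1.742]
turn(units of 5deg) [0.05  0.034 0.056]
```

>>> {"method": "carry_out", "body": {
  "moves": [
    [[0,0,0,0,0,0.25,1],[0,0,0,0,-0.05,0.3,1],[0,0,0,0,0,0.35,1],[0,0,0,0,0,0.35,1],[0,0,0,0,0,0.2,1],[0,0,0,0,0,0.1,1],[0,0,0,0,0,0,1],[0,0,0,0,0,0,1]]
  ]
}}

```text
time: 4.28
tool_pos: [0.5384, -0.2895, 0.073]
tool_rot: [-0.0, 0.71, 0.704, -0.0]
contact_force: [-0.4, 0.6, 0.2]
gripper_width: 1.001
```

```bash
python3 -c "
from go import *
report(np.array([.5387,-.2908,.069]),89.3)"
```

```text
t 4.28 pos [ 0.5384 -0.2895  0.073 ] unit [ -48. -237.   73.] yaw 89.57 toolz [-4.e-04  3.e-04 -1.e+00] F [-0.4  0.6  0.2] w 1.001 j [-0.62  0.17  1.77 -0.    1.21 -2.18]
shift(units of .04) [-0.032  0.007  0.099]
turn(units of 5deg) [-0.005 -0.003  0.055]
```

>>> {"method": "carry_out", "body": {
  "moves": [
    [[0,0,0,-0.03,0,0.08,0.5],[0,0,0,0,0,0,0],[0,0,0,0,0,0,-0.5],[0,0,0,0,0,0,-1],[0,0,0,0,0,0,-1],[0,0,0,0,0,0,-1],[0,0,0,0,0,0,-1],[0,0,0,0,0,0,-1]]
  ]
}}

```text
time: 4.95
tool_pos: [0.5386, -0.2912, 0.0706]
tool_rot: [0.0, 0.71, 0.705, -0.0]
contact_force: [-0.4, -1.7, 2.2]
gripper_width: 0.149
```

```bash
python3 -c "
from go import *
report(np.array([.5387,-.2908,.069]),89.3)"
```

```text
t 4.95 pos [ 0.5386 -0.2912  0.0706] unit [ -48.1 -238.7   70.6] yaw 89.58 toolz [ 5.e-04 -1.e-03 -1.e+00] F [-0.4 -1.7  2.2] w 0.149 j [-0.62  0.17  1.77 -0.    1.2  -2.18]
shift(units of .04) [0.01  0.002 0.041]
turn(units of 5deg) [0.005 0.011 0.056]
```

Gripped (13 mm). Next I'll turn it clockwise, which is +tool z.

>>> {"method": "carry_out", "body": {
  "moves": [
    [[0,0,0.4,0,0,0,-1],[0,0,0.8,0,0,0,-1],[0,0,0.8,0,0,0,-1],[0,0,0.8,0,0,0,-1],[0,0,0.8,0,0,0,-1],[0,0,0.8,0,0,0,-1],[0,0,0.8,0,0,0,-1],[0,0,0.8,0,0,0,-1]]
  ]
}}

```text
time: 5.62
tool_pos: [0.5387, -0.2911, 0.0706]
tool_rot: [0.0, 0.869, 0.495, 0.0]
contact_force: [-1.1, -2.0, 3.2]
gripper_width: 0.149
```

>>> {"method": "carry_out", "body": {
  "moves": [
    [[0,0,0.8,0,0,0,-1],[0,0,0.8,0,0,0,-1],[0,0,0.8,0,0,0,-1],[0,0,0.8,0,0,0,-1],[0,0,0.8,0,0,0,-1],[0,0,0.8,0,0,0,-1],[0,0,0.8,0,0,0,-1],[0,0,0.4,0,0,0,-1]]
  ]
}}

```text
time: 6.28
tool_pos: [0.5387, -0.291, 0.0706]
tool_rot: [0.0, 0.967, 0.254, 0.0]
contact_force: [-0.9, -1.0, 1.5]
gripper_width: 0.153
```

```bash
python3 -c "
from go import *
report(np.array([.5387,-.2908,.069]),13.4);print(state()['ft_torque'])"
```

```text
t 6.28 pos [ 0.5387 -0.291   0.0706] unit [ -47.9 -238.6   70.6] yaw 29.41 toolz [ 7.e-04 -6.e-04 -1.e+00] F [-0.9 -1.   1.5] w 0.153 j [-0.62  0.17  1.77 -0.    1.2  -1.13]
shift(units of .04) [ 0.002 -0.006  0.041]
turn(units of 5deg) [ 0.01  -0.005  3.202]
[-0.1062532   0.02517924  0.06367849]
```

>>> {"method": "carry_out", "body": {
  "moves": [
    [[0,0,0.7,0,0,0,-1],[0,0,0.7,0,0,0,-1],[0,0,0.7,0,0,0,-1],[0,0,0.6,0,0,0,-1],[0,0,0.3,0,0,0,-1],[0,0,0.2,0,0,0,-1],[0,0,0,0,0,0,-1],[0,0,0,0,0,0,-1]]
  ]
}}

```text
time: 6.95
tool_pos: [0.5388, -0.291, 0.0706]
tool_rot: [0.0, 0.993, 0.118, 0.0]
contact_force: [-0.1, -1.5, 2.3]
gripper_width: 0.147
```

```bash
python3 -c "
from go import *
report(None,13.4);print(state()['ft_torque'])"
```

```text
t 6.95 pos [ 0.5388 -0.291   0.0706] unit [ -47.9 -238.6   70.6] yaw 13.59 toolz [ 9.e-04 -6.e-04 -1.e+00] F [-0.1 -1.5  2.3] w 0.147 j [-0.62  0.17  1.77  0.    1.2  -0.85]
turn(units of 5deg) [ 0.009 -0.008  0.039]
[-0.11497029 -0.07405115 -0.10921891]
```

>>> {"method": "carry_out", "body": {
  "moves": [
    [[0,0,0.2,0,0,0,-1],[0,0,0.1,0,0,0,-1],[0,0,0,0,0,0,-1]]
  ]
}}

```text
time: 7.2
tool_pos: [0.5388, -0.291, 0.0706]
tool_rot: [0.001, 0.994, 0.106, 0.0]
contact_force: [-0.8, 0.0, 5.0]
gripper_width: 0.15
```

```bash
python3 -c "
from go import *
report(None,13.4);print(state()['ft_torque'])"
```

```text
t 7.2 pos [ 0.5388 -0.291   0.0706] unit [ -47.9 -238.6   70.6] yaw 12.18 toolz [ 6.0e-04 -1.2e-03 -1.0e+00] F [-0.8  0.   5. ] w 0.15 j [-0.62  0.17  1.77 -0.    1.2  -0.83]
turn(units of 5deg) [ 0.015 -0.003 -0.244]
[-0.21433506 -0.01375736  0.98988191]
```

The moment jumped to about 1 N m, so it's at the stop. Releasing and rising.

>>> {"method": "carry_out", "body": {
  "moves": [
    [[0,0,0,0,0,0,0],[0,0,0,0,0,0,0.5],[0,0,0,0,0,0,1],[0,0,0,0,0,0,1],[0,0,0,0,0,0,1],[0,0,0,0,0,-0.3,1],[0,0,0,0,0,-0.7,1],[0,0,0,0,0,-0.9,1]]
  ]
}}

```text
time: 7.87
tool_pos: [0.5365, -0.2894, 0.1441]
tool_rot: [-0.002, 0.994, 0.105, -0.003]
contact_force: [1.0, 0.3, -0.2]
gripper_width: 1.004
```

>>> {"method": "carry_out", "body": {
  "moves": [
    [[0,0,0.2,0,0,-0.9,-1],[0,0,0.2,0,0,-0.9,-1],[0,0,0.2,0,0,-0.9,-1],[0,0,0.1,0,0,-0.9,-1],[0,0,0,0,0,-0.5,-1],[0,0,0,0,0,0,-1],[0,0,0,0,0,0,-1]]
  ]
}}

```text
time: 8.45
tool_pos: [0.539, -0.2911, 0.3132]
tool_rot: [0.001, 0.997, 0.075, 0.002]
contact_force: [-0.5, -0.8, -0.6]
gripper_width: 0.008
```

```bash
python3 - <<'E'
from go import *
from h import *
from plant import grab_frame
report(unit(-40,-5,300),8.5)
for n in('top','scene'):
    f=grab_frame(n);W=pts(f);X,Y,Z=W[...,0],W[...,1],W[...,2]
    q=(X>.48)&(X<.6)&(Y<-.23)&(Y>-.35)&(Z>.0885)&(Z<.1)
    if q.sum()>5:
        p=W[q][:,:2]; print(n,q.sum(),rect(q,W),"PCA",np.degrees(np.arctan2(*np.linalg.eigh(np.cov(p.T))[1][::-1,1])).round(1))
    im=f['frame'][:,:,::-1]
    c=im[150:250,360:480] if n=='top' else im[210:310,150:270]
    cv2.imwrite('pics/%s2.png'%n,cv2.resize(c,None,fx=5,fy=5))
E
```

```text
t 8.45 pos [ 0.539  -0.2911  0.3132] unit [ -47.7 -238.7  313.2] yaw 8.58 toolz [ 0.0038 -0.0026 -1.    ] F [-0.5 -0.8 -0.6] w 0.008 j [-0.62 -0.02  1.55  0.    1.61 -0.77]
shift(units of .04) [ 0.198 -5.843  0.312]
turn(units of 5deg) [ 0.036 -0.039  0.015]
top 85 (array([ 538.3, -291.1]), array([13.6, 49.3]), 12.85) PCA 103.9
scene 109 (array([ 539.6, -290.4]), array([14.8, 49.2]), 12.23) PCA 102.6
```

View pics/scene2.png

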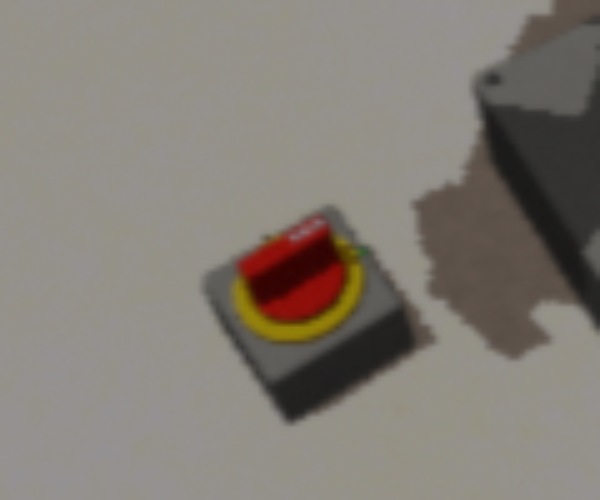

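The isolator is on: the bar is at 103° and the white line is at the green mark near (362,252). Moving to the lever side of the catch.

>>> {"method": "carry_out", "body": {
  "moves": [
    [[0,0,0,0.2,-0.5,0,-1],[0,0,0,0,-0.9,0,-1],[0,0,0,0,-0.9,0,-1],[0,0,0,0,-0.9,0,-1],[0,0,0,0,-0.9,0,-1],[0,0,0,0,-0.9,0,-1],[0,0,0,0,-0.6,0,-1],[0,0,0,0,-0.24,0,-1]]
  ]
}}

```text
time: 9.22
tool_pos: [0.5101, -0.0555, 0.3079]
tool_rot: [-0.001, 0.997, 0.076, -0.002]
contact_force: [0.9, 0.1, -1.8]
gripper_width: -0.003
```

>>> {"method": "carry_out", "body": {
  "moves": [
    [[0,0,0,0,0,0,-1],[0,0,0,0,0,0,-1],[0,0,0,0,0,0,-1],[0,0,0,0,0,0,-1]]
  ]
}}

```text
time: 9.55
tool_pos: [0.5116, -0.0598, 0.3095]
tool_rot: [-0.0, 0.997, 0.074, -0.001]
contact_force: [-0.0, -0.3, -0.3]
gripper_width: -0.004
```

```bash
python3 - <<'E'
from go import *
report(unit(-40,-5,141),8.5)
E
```

```text
t 9.55 pos [ 0.5116 -0.0598  0.3095] unit [-40.6  -5.9 309.5] yaw 8.48 toolz [-1.e-03 -1.e-04 -1.e+00] F [-0.  -0.3 -0.3] w -0.004 j [-0.26 -0.25  1.76 -0.    1.63 -0.41]
shift(units of .04) [ 0.02  -0.021  4.214]
turn(units of 5deg) [-0.001  0.012 -0.005]
```

>>> {"method": "carry_out", "body": {
  "moves": [
    [[0,0,0,0,0,0.5,-1],[0,0,0,0,0,0.8,-1],[0,0,0,0,0,0.8,-1],[0,0,0,0,0,0.7,-1],[0,0,0,0,0,0.5,-1],[0,0,0,0,0,0.4,-1],[0,0,0,0,0,0.3,-1],[0,0,0,0,0,0.2,-1]]
  ]
}}

```text
time: 10.22
tool_pos: [0.5109, -0.0593, 0.1404]
tool_rot: [-0.0, 0.997, 0.074, -0.001]
contact_force: [0.1, -0.1, -0.2]
gripper_width: 0.001
```

>>> {"method": "carry_out", "body": {
  "moves": [
    [[0,0,0,0,0,0,-1],[0,0,0,0,0,0,-1],[0,0,0,0,0,0,-1]]
  ]
}}

```text
time: 10.47
tool_pos: [0.5125, -0.059, 0.1435]
tool_rot: [0.0, 0.997, 0.075, 0.001]
contact_force: [-0.6, -0.0, 0.8]
gripper_width: -0.002
```

```bash
python3 - <<'E'
from go import *
from h import *
from plant import grab_frame
report(unit(-40,62,141),8.5)
im=grab_frame('scene')['frame'][:,:,::-1]
cv2.imwrite('pics/s3.png',cv2.resize(im[130:290,220:380],None,fx=3.7,fy=3.7))
E
```

```text
t 10.47 pos [ 0.5125 -0.059   0.1435] unit [-39.6  -5.2 143.5] yaw 8.56 toolz [ 2.3e-03 -6.0e-04 -1.0e+00] F [-0.6 -0.   0.8] w -0.002 j [-0.26 -0.14  1.95 -0.    1.33 -0.41]
shift(units of .04) [-0.007 -1.68   0.062]
turn(units of 5deg) [ 0.011 -0.025  0.013]
```

View pics/s3.png

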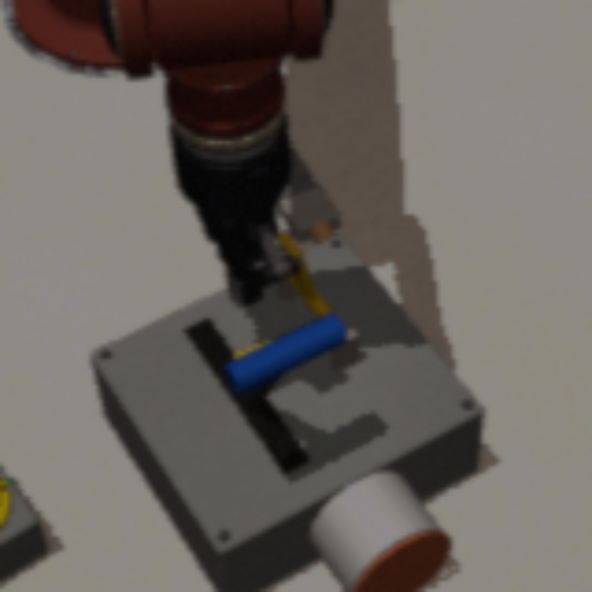

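The closed fingers (about (245,290)) are on the lever side of the paddle. Pushing over along +y.

>>> {"method": "carry_out", "body": {
  "moves": [
    [[0,0,0,0,-0.15,0.05,-1],[0,0,0,0,-0.2,0,-1],[0,0,0,0,-0.2,0,-1],[0,0,0,0,-0.2,0,-1],[0,0,0,0,-0.2,0,-1],[0,0,0,0,-0.2,0,-1],[0,0,0,0,-0.2,0,-1],[0,0,0,0,0,0,-1]]
  ]
}}

```text
time: 11.18
tool_pos: [0.5031, -0.0034, 0.1398]
tool_rot: [-0.001, 0.997, 0.076, -0.0]
contact_force: [0.2, 1.0, 0.3]
gripper_width: -0.0
```

>>> {"method": "carry_out", "body": {
  "moves": [
    [[0,0,0,0,-0.1,0,-1],[0,0,0,0,-0.1,0,-1],[0,0,0,0,-0.05,0,-1],[0,0,0,0,0,0,-1]]
  ]
}}

```text
time: 11.52
tool_pos: [0.5018, 0.0052, 0.14]
tool_rot: [-0.0, 0.997, 0.075, -0.0]
contact_force: [0.1, -0.3, -0.3]
gripper_width: -0.001
```

```bash
python3 - <<'E'
from go import *
from h import *
from plant import grab_frame
report(unit(-40,62,141),8.5)
im=grab_frame('scene')['frame'][:,:,::-1]
cv2.imwrite('pics/s4.png',cv2.resize(im[130:290,220:380],None,fx=3.7,fy=3.7))
E
```

```text
t 11.52 pos [0.5018 0.0052 0.14  ] unit [-40.7  59.8 140. ] yaw 8.58 toolz [-4.e-04  6.e-04 -1.e+00] F [ 0.1 -0.3 -0.3] w -0.001 j [-0.14 -0.17  1.98  0.    1.33 -0.29]
shift(units of .04) [ 0.017 -0.054 -0.026]
turn(units of 5deg) [-0.008  0.003  0.017]
```

View pics/s4.png

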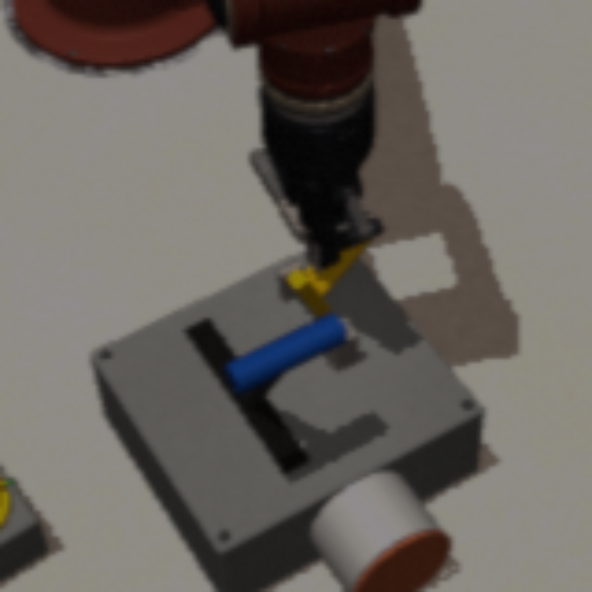

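The catch has swung over with its tongue raised (about (305,280)). I'll push a few more mm until force shows.

>>> {"method": "carry_out", "body": {
  "moves": [
    [[0,0,0,0,-0.08,0,-1],[0,0,0,0,-0.08,0,-1],[0,0,0,0,0,0,-1],[0,0,0,0,0,0,-1]]
  ]
}}

```text
time: 11.9
tool_pos: [0.5016, 0.0095, 0.1409]
tool_rot: [0.002, 0.997, 0.075, 0.001]
contact_force: [0.1, -6.5, 1.6]
gripper_width: 0.001
```

```bash
python3 - <<'E'
from go import *
report(unit(-40,62,141),8.5)
E
```

```text
t 11.9 pos [0.5016 0.0095 0.1409] unit [-40.3  64.1 140.9] yaw 8.57 toolz [ 0.0013 -0.0041 -1.    ] F [ 0.1 -6.5  1.6] w 0.001 j [-0.13 -0.17  1.98 -0.    1.33 -0.28]
shift(units of .04) [ 0.007  0.054 -0.002]
turn(units of 5deg) [ 0.049 -0.008  0.014]
```

At the stop (6.5 N). Backing off and rising.

>>> {"method": "carry_out", "body": {
  "moves": [
    [[0,0,0,0,0.15,0,-1],[0,0,0,0,0.1,0,-1],[0,0,0,0,0,-0.4,-1],[0,0,0,0,0,-0.8,-1],[0,0,0,0,0,-0.8,-1],[0,0,0,0,0,-0.8,-1],[0,0,0,0,0,-0.8,-1],[0,0,0,0,0,-0.6,-1]]
  ]
}}

```text
time: 12.57
tool_pos: [0.5029, 0.0013, 0.311]
tool_rot: [-0.0, 0.997, 0.075, 0.001]
contact_force: [0.6, -0.4, -0.4]
gripper_width: -0.005
```

>>> {"method": "carry_out", "body": {
  "moves": [
    [[0,0,0,0.3,0.3,0,1],[0,0,0,0.6,0.6,0,1],[0,0,0,0.6,0.6,0,1],[0,0,0,0.6,0.6,0,1],[0,0,0,0.4,0.4,0,1],[0,0,0,0,0,0,1],[0,0,0,0,0,0,1],[0,0,0,0,0,0,1]]
  ]
}}

```text
time: 13.23
tool_pos: [0.6158, -0.0824, 0.3076]
tool_rot: [-0.001, 0.997, 0.075, -0.001]
contact_force: [0.1, -0.1, 0.4]
gripper_width: 0.996
```

```bash
python3 - <<'E'
from go import *
from h import *
from plant import grab_frame
report(unit(64,-50,260),8.5)
for n in('scene','top'):
    f=grab_frame(n);W=pts(f);X,Y,Z=W[...,0],W[...,1],W[...,2]
    hsv=cv2.cvtColor(f["frame"],cv2.COLOR_RGB2HSV);H,S,V=[hsv[...,i] for i in range(3)]
    reg=(X>.4)&(X<.75)&(Y>-.2)&(Y<.15)
    b=reg&(H>100)&(H<125)&(S>120)&(Z>.19)
    if b.sum()>5: print(n,"blue",[inv(p).round(1) for p in (W[b].mean(0),W[b].max(0))],rect(b,W))
    y=reg&(H>20)&(H<35)&(S>120)&(Z>.1)
    if y.sum()>5:
        p=np.array([inv(q) for q in W[y]]); pad=p[(p[:,0]<-25)]; ton=p[p[:,0]>-15]
        for nm,a_ in(("paddle",pad),("tongue",ton)):
            if len(a_): i=a_[:,2].argmax(); print(n,nm,len(a_),"top",a_[i].round(1),"mean",a_.mean(0).round(1))
    im=f['frame'][:,:,::-1]
    cv2.imwrite('pics/%s5.png'%n,cv2.resize(im[130:290,220:380],None,fx=3.7,fy=3.7))
E
```

```text
t 13.23 pos [ 0.6158 -0.0824  0.3076] unit [ 59.1 -43.6 307.6] yaw 8.58 toolz [-0.0012  0.001  -1.    ] F [ 0.1 -0.1  0.4] w 0.996 j [-0.25  0.01  1.53  0.    1.6  -0.4 ]
shift(units of .04) [0.123 0.162 1.19 ]
turn(units of 5deg) [-0.014  0.012  0.017]
scene blue [array([ 68.7, -32.6, 223. ]), array([ 87.3,   6.9, 229.4])] (array([620.7, -67.8]), array([20.4, 78.6]), 8.34)
scene paddle 118 top [-38.2  92.  159.4] mean [-35.7  77.7 145. ]
scene tongue 38 top [133.8 -32.1 378.5] mean [ 20.7  22.6 191.6]
top blue [array([ 58.8, -23.5, 233.9]), array([ 73.7, -13.3, 444.5])] (array([606.5, -61.1]), array([29. , 37.4]), 58.83)
top paddle 112 top [-45.5  61.  614.5] mean [-41.5  79.3 156.2]
top tongue 4 top [  1.1  47.4 123.2] mean [ -0.2  47.6 122. ]
```

View pics/scene5.png

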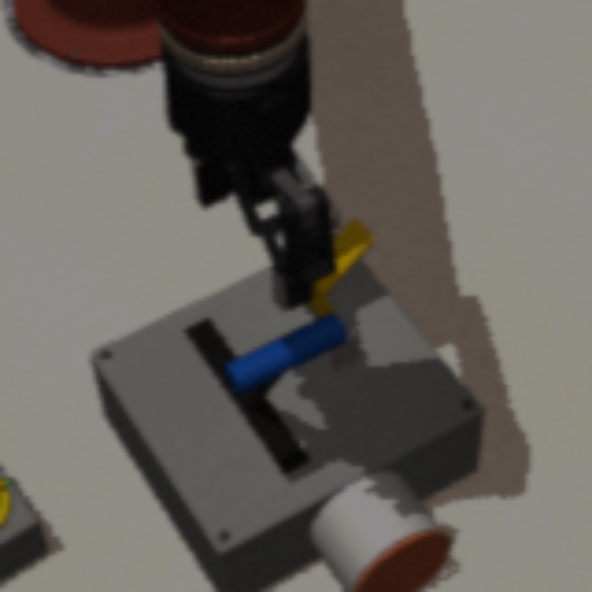

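The catch is fully over: the paddle tip measures at y 92, z 159 mm, which matches 0.9 rad. Next, align over the bar at y -50, beside the stem.

>>> {"method": "carry_out", "body": {
  "moves": [
    [[0,0,0,0.15,0.16,0.2,1],[0,0,0,0,0,0.4,1],[0,0,0,0,0,0.4,1],[0,0,0,0,0,0.2,1],[0,0,0,0,0,0,1],[0,0,0,0,0,0,1],[0,0,0,0,0,0,1],[0,0,0,0,0,0,1]]
  ]
}}

```text
time: 14.0
tool_pos: [0.6238, -0.0883, 0.2616]
tool_rot: [0.0, 0.997, 0.075, 0.001]
contact_force: [0.2, 0.3, 0.2]
gripper_width: 1.001
```

```bash
python3 - <<'E'
from go import *
report(unit(65,-50,197),8.5)
E
```

```text
t 14.0 pos [ 0.6238 -0.0883  0.2616] unit [ 66.1 -50.6 261.6] yaw 8.58 toolz [ 2.3e-03 -6.0e-04 -1.0e+00] F [0.2 0.3 0.2] w 1.001 j [-0.26  0.05  1.57  0.    1.52 -0.41]
shift(units of .04) [-0.032 -0.017  1.616]
turn(units of 5deg) [ 0.011 -0.025  0.017]
```

>>> {"method": "carry_out", "body": {
  "moves": [
    [[0,0,0,-0.02,0,0.2,1],[0,0,0,0,0,0.4,1],[0,0,0,0,0,0.4,1],[0,0,0,0,0,0.3,1],[0,0,0,0,0,0.2,1],[0,0,0,0,0,0.1,1],[0,0,0,0,0,0,1],[0,0,0,0,0,0,1]]
  ]
}}

```text
time: 14.67
tool_pos: [0.6227, -0.0884, 0.1966]
tool_rot: [0.0, 0.997, 0.075, 0.0]
contact_force: [-0.1, 0.3, 0.1]
gripper_width: 0.999
```

>>> {"method": "carry_out", "body": {
  "moves": [
    [[0,0,0,0,0,0,0.5],[0,0,0,0,0,0,0],[0,0,0,0,0,0,-0.5],[0,0,0,0,0,0,-1],[0,0,0,0,0,0,-1],[0,0,0,0,0,0,-1],[0,0,0,0,0,0,-1]]
  ]
}}

```text
time: 15.25
tool_pos: [0.6222, -0.0884, 0.1966]
tool_rot: [0.0, 0.997, 0.075, -0.0]
contact_force: [-2.6, 0.1, 2.9]
gripper_width: 0.243
```

```bash
python3 - <<'E'
from go import *
from h import *
from plant import grab_frame
report(unit(65,-50,197),8.5)
im=grab_frame('scene')['frame'][:,:,::-1]
cv2.imwrite('pics/s6.png',cv2.resize(im[130:290,220:380],None,fx=3.7,fy=3.7))
E
```

```text
t 15.25 pos [ 0.6222 -0.0884  0.1966] unit [ 64.6 -50.5 196.6] yaw 8.57 toolz [-4.e-04 -2.e-04 -1.e+00] F [-2.6  0.1  2.9] w 0.243 j [-0.26  0.08  1.64 -0.    1.42 -0.41]
shift(units of .04) [ 0.01  -0.013 -0.009]
turn(units of 5deg) [0.001 0.005 0.014]
```

View pics/s6.png

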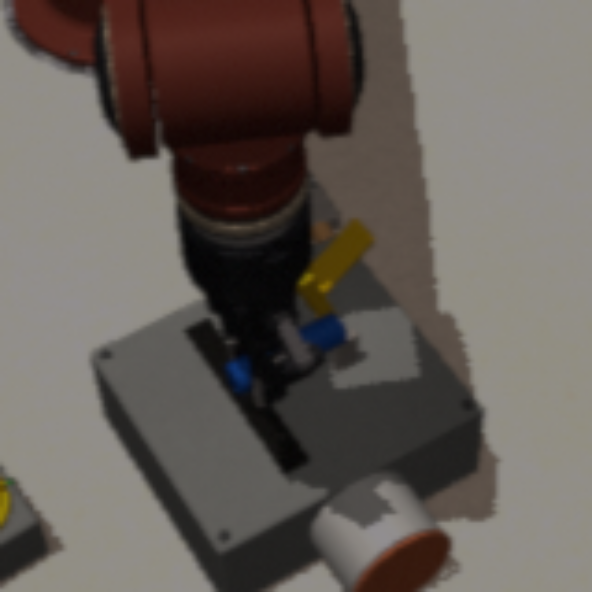

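Bar gripped (20.7 mm). Now pulling along the arc.

>>> {"method": "carry_out", "body": {
  "moves": [
    [[0,0,0,-0.17,0,-0.073,-1],[0,0,0,-0.17,0,-0.073,-1],[0,0,0,-0.18,0,-0.055,-1],[0,0,0,-0.18,0,-0.055,-1],[0,0,0,-0.18,0,-0.037,-1],[0,0,0,-0.18,0,-0.037,-1],[0,0,0,-0.19,0,-0.02,-1],[0,0,0,-0.19,0,-0.02,-1]]
  ]
}}

```text
time: 15.97
tool_pos: [0.5697, -0.0964, 0.2147]
tool_rot: [0.0, 0.997, 0.075, 0.007]
contact_force: [9.3, 3.6, 4.2]
gripper_width: 0.234
```

```bash
python3 - <<'E'
from go import *
report(unit(7.5,-50,211),8.5)
E
```

```text
t 15.97 pos [ 0.5697 -0.0964  0.2147] unit [ 11.5 -50.6 214.7] yaw 8.6 toolz [ 1.500e-02  7.000e-04 -9.999e-01] F [9.3 3.6 4.2] w 0.234 j [-0.3  -0.06  1.75  0.01  1.43 -0.45]
shift(units of .04) [-0.101 -0.015  0.09 ]
turn(units of 5deg) [ 0.017 -0.171  0.02 ]
```

>>> {"method": "carry_out", "body": {
  "moves": [
    [[0,0,0,-0.19,0,0,-1],[0,0,0,-0.19,0,0,-1],[0,0,0,-0.19,0,0.02,-1],[0,0,0,-0.19,0,0.02,-1],[0,0,0,-0.18,0,0.04,-1],[0,0,0,-0.18,0,0.04,-1],[0,0,0,-0.18,0,0.055,-1],[0,0,0,-0.18,0,0.055,-1]]
  ]
}}

```text
time: 16.63
tool_pos: [0.5119, -0.105, 0.2077]
tool_rot: [0.0, 0.997, 0.075, 0.009]
contact_force: [6.1, 5.4, 14.2]
gripper_width: 0.236
```

```bash
python3 - <<'E'
from go import *
report(unit(-80,-50,188.5),8.5)
E
```

```text
t 16.63 pos [ 0.5119 -0.105   0.2077] unit [-47.  -50.6 207.7] yaw 8.6 toolz [ 1.730e-02  7.000e-04 -9.998e-01] F [ 6.1  5.4 14.2] w 0.236 j [-0.35 -0.19  1.88  0.01  1.43 -0.5 ]
shift(units of .04) [-0.834 -0.018  0.466]
turn(units of 5deg) [ 0.022 -0.198  0.021]
```

>>> {"method": "carry_out", "body": {
  "moves": [
    [[0,0,0,-0.17,0,0.073,-1],[0,0,0,-0.17,0,0.073,-1],[0,0,0,-0.16,0,0.09,-1],[0,0,0,-0.16,0,0.09,-1],[0,0,0,0,0,0,-1],[0,0,0,0,0,0,-1]]
  ]
}}

```text
time: 17.13
tool_pos: [0.4843, -0.1092, 0.1931]
tool_rot: [0.0, 0.997, 0.075, 0.006]
contact_force: [4.5, 5.0, 11.0]
gripper_width: 0.236
```

```bash
python3 - <<'E'
from go import *
report(unit(-80,-50,188.5),8.5)
E
```

```text
t 17.13 pos [ 0.4843 -0.1092  0.1931] unit [-74.9 -50.6 193.1] yaw 8.58 toolz [ 1.200e-02  7.000e-04 -9.999e-01] F [ 4.5  5.  11. ] w 0.236 j [-0.37 -0.24  1.95  0.01  1.42 -0.53]
shift(units of .04) [-0.128 -0.016  0.113]
turn(units of 5deg) [ 0.013 -0.137  0.016]
```

>>> {"method": "carry_out", "body": {
  "moves": [
    [[0,0,0,-0.05,0,0.03,-1],[0,0,0,-0.05,0,0.03,-1],[0,0,0,0,0,0,-1],[0,0,0,0,0,0,-1],[0,0,0,0,0,0,-1],[0,0,0,0,0,0,-1]]
  ]
}}

```text
time: 17.63
tool_pos: [0.4818, -0.1095, 0.1916]
tool_rot: [0.0, 0.997, 0.075, 0.008]
contact_force: [5.5, 7.1, 11.6]
gripper_width: 0.234
```

```bash
python3 - <<'E'
from go import *
from h import *
from plant import grab_frame
report(unit(-80,-50,188.5),8.5)
for n in('scene','top'):
    f=grab_frame(n);W=pts(f);X,Y,Z=W[...,0],W[...,1],W[...,2]
    hsv=cv2.cvtColor(f["frame"],cv2.COLOR_RGB2HSV);H,S,V=[hsv[...,i] for i in range(3)]
    b=(X>.38)&(X<.75)&(Y>-.2)&(Y<.15)&(H>100)&(H<125)&(S>120)&(Z>.17)
    if b.sum()>3:
        p=np.array([inv(q) for q in W[b]]);print(n,"blue",b.sum(),p.mean(0).round(1),p.min(0).round(1),p.max(0).round(1))
    q=(X>.48)&(X<.6)&(Y<-.23)&(Y>-.35)&(Z>.0885)&(Z<.1)
    if q.sum()>5: print(n,"iso",rect(q,W))
    im=f['frame'][:,:,::-1]
    cv2.imwrite('pics/%s7.png'%n,im)
    cv2.imwrite('pics/%s7z.png'%n,cv2.resize(im[130:290,180:380],None,fx=3.7,fy=3.7))
report(None)
E
```

```text
t 17.63 pos [ 0.4818 -0.1095  0.1916] unit [-77.4 -50.6 191.6] yaw 8.59 toolz [ 0.0157  0.001  -0.9999] F [ 5.5  7.1 11.6] w 0.234 j [-0.38 -0.25  1.96  0.01  1.42 -0.53]
shift(units of .04) [-0.065 -0.016  0.076]
turn(units of 5deg) [ 0.015 -0.18   0.018]
scene blue 98 [-70.  -27.4 220.9] [-87.1 -68.  208.5] [-13.9   8.3 297.8]
scene iso (array([ 539.7, -290.5]), array([15.2, 49.4]), 10.73)
top blue 29 [-77.7   6.2 253.6] [-87.3   0.9 214.1] [-66.4  15.7 476.9]
top iso (array([ 538.3, -291.9]), array([13.8, 49.3]), 14.29)
t 17.73 pos [ 0.4818 -0.1095  0.1916] unit [-77.4 -50.6 191.6] yaw 8.59 toolz [ 0.0157  0.001  -0.9999] F [ 5.7  7.  11. ] w 0.235 j [-0.38 -0.25  1.96  0.01  1.42 -0.53]
```

View pics/scene7z.png

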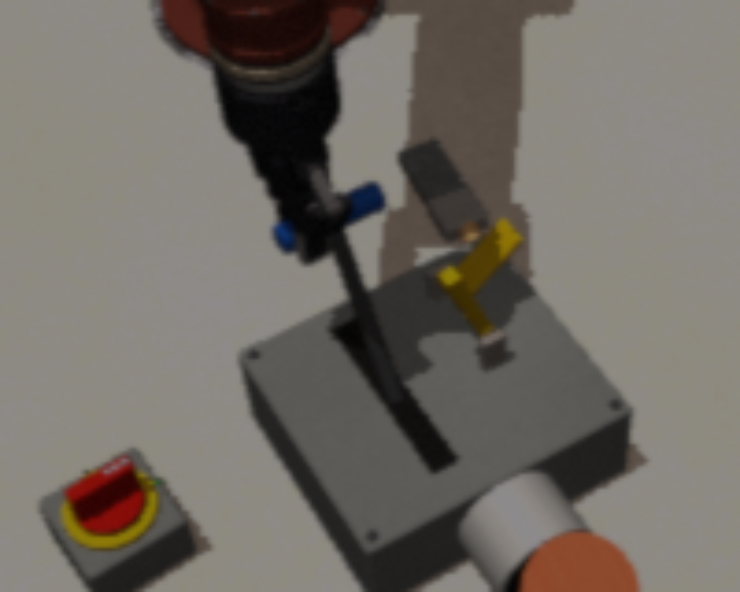

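View pics/top7.png

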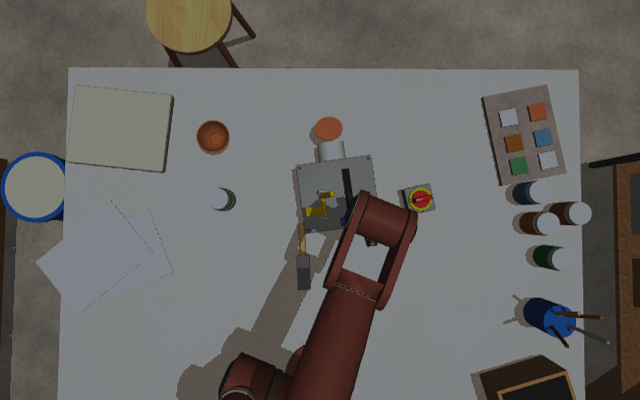

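The lever is home (bar x about -77 mm, so q about 0.99), the flap is open, the catch is over, the isolator is on, and the bystanders are where they were. I'll hold briefly, then hand in.

>>> {"method": "carry_out", "body": {
  "moves": [
    [[0,0,0,0,0,0,-1],[0,0,0,0,0,0,-1],[0,0,0,0,0,0,-1],[0,0,0,0,0,0,-1],[0,0,0,0,0,0,-1],[0,0,0,0,0,0,-1]]
  ]
}}

```text
time: 18.23
tool_pos: [0.4818, -0.1095, 0.1916]
tool_rot: [0.0, 0.997, 0.075, 0.008]
contact_force: [6.1, 6.2, 11.2]
gripper_width: 0.232
```

```bash
python3 - <<'E'
from go import *
from plant import ticket
report(None)
print(ticket.job_done())
report(None)
E
```

```text
t 18.23 pos [ 0.4818 -0.1095  0.1916] unit [-77.4 -50.6 191.6] yaw 8.59 toolz [ 0.0157  0.001  -0.9999] F [ 6.1  6.2 11.2] w 0.232 j [-0.38 -0.25  1.96  0.01  1.42 -0.53]
the job is handed in; nothing more can be done
None
the job is handed in; nothing more can be done
```

I turned the isolator on, flipped the catch over, then pulled the lever to the end of its travel. I handed in at 18.2 s with the fingers still holding it; no verdict was reported.

- **Isolator:** the handle bar ends up about 90° from off, with the white line at the green mark. The moment rose to about 1 N m at the stop. The handle started about 14° past off, so I turned it about 77° rather than a full 90°.
- **Catch:** I pushed it until it met the stop at 6.5 N. The paddle tip then measured at y 92, z 159 mm, which matches about 1.25 rad. The last picture still shows it flipped.
- **Lever:** the tool is at unit x -77 mm, which puts the lever at about 0.99 rad. It was gripped and did not move over the last 0.5 s. The wrist force sensor reads about 14 N in total, which includes more than the fingers' force on the lever.
- **Bystanders:** in the last overhead picture the jar, bowl and brush look as they did at the start; I judged this by eye and did not measure it.
- **Small disagreement:** the fingers sit about 3 mm higher on the bar than the ideal arc, with a tool tilt of about 0.9°. The grip was still secure.

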